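# Index the bush feeder by one turn of its hand wheel

### The job

Advance the bush feeder by one place: push its hand wheel round clockwise (seen from above) through exactly one full turn, so that the upright handle comes back to where it started. Only push the handle with the outside of the fingers or the fingertips, never take it between them, and leave the loose things lying round the feeder where they are.

Things in the scene. Friction and masses are not known exactly. Their poses are not given: they have to be found in the camera images.
- feed_wheel (a joint): Angle of the hand wheel in rad; grows as it turns clockwise seen from above, one full turn adds 6.283. Starts between -1.2 and 1.2; stops at -1.8 and 9.6. Vertical axis; stiff (about 0.22 N m, some 3 N at the handle), stays where it is left. Through a rack, one turn moves the carriage 40 mm.
- wheel_handle (a point): Middle of the handle: a black upright round grip, 24 mm in diameter and 52 mm tall, standing on the rim of the hand wheel, 75 mm from the wheel's axis. This point lies on the handle's axis, 26 mm below its top (top about 146 mm above the worktop) and 29 mm above the top of the wheel's rim.
- wheel_hub (a point): Top of the hub nut, on the wheel's axis, 98 mm above the worktop. Wheel: dark steel rim of 75 mm mean radius, 14 mm thick, top 91 mm above the worktop, three spokes; only the handle stands higher than the nut. It sits on a grey gear housing at one end of the feeder's aluminium base plate (96 x 285 mm, fixed to the worktop).
- bush_carriage (a point): Centre of the top of the feeder's carriage plate (78 x 122 mm, 30 mm above the worktop), which carries three flanged brass bushes in a row (tops 64 mm above the worktop, fixed to it). A clockwise turn of the wheel moves it 40 mm, one bush place, along the base plate away from the wheel.
- plug_gauge: Loose plug gauge, 18 x 94 x 16 mm, lying on the worktop beside the feeder; origin at the centre of its underside. Must not be moved.
- gold_ring_4: Loose flat spacer ring, 52 mm in diameter, 7 mm high, lying on the worktop beside the feeder; origin at the centre of its underside. Must not be moved.
- thread_locker: Loose small bottle with a pointed cap, 24 x 40 mm and 94 mm tall, standing on the worktop beside the feeder; origin at the centre of its underside. Must not be moved.
- snap_ring_1: Loose snap rings wired in a stack, 53 x 54 x 8 mm, lying on the worktop beside the feeder; origin at the centre of its underside. Must not be moved.

How it is judged:
By the outcome, as a careful person would: the job done as asked, in the order asked, and still so for the second after the job is handed in, with the robot touching nothing.
It also fails if it takes over 58 s, if anything falls off the work surface, if the arm or the gripper's body presses on something with over 40 N, if the wrist force passes 120 N, or if a joint passes its speed limit or range.

### The arm

A 7-joint arm with a two-finger parallel gripper is mounted at the origin on a cart in front of the work surface, level with it; the furniture and walls round the work are solid. World frame = base frame: x ahead of the robot, y to its left, z up, the work surface at z = 0. Lengths are in m, angles in degrees, forces in N, time in s.
With the tool pointing down it reaches from about 0.425 to 0.875 m from the base axis. Payload 4.7 kg.
Tool frame: the origin (TCP) lies at the very end of the fingers, on their centre line; the grasp point (between the pads) lies 19 mm behind it; z points along the fingers, y is the direction in which the jaws open and shut (so a half turn about z gives the same grasp; the last joint's range is limited). The gripper opens to 87 mm and grips with 3 to 60 N. Pads are 19 mm wide; open, the fingers measure 117 mm over their backs; the gripper's body (75 mm by 190 mm) begins 51 mm behind the grasp point.
Start: joints at [-72.588, 18.392, -4.016, 83.108, 1.295, 78.541, -3.26], TCP at [0.186, 0.623, 0.223] pointing down, gripper open.
Joint ranges: [-163.93, 163.93], [-17.29, 119.83], [-79.2, 71.16], [3.27, 140.29], [-89.18, 269.18], [5.43, 117.66], [-154.24, 154.24]. Speed limits (degrees/s): [147.25, 147.25, 180, 180, 180, 180, 180].

### API

Orientations are given as [roll, pitch, yaw] about the fixed x, y, z axes, in that order (R = Rz(yaw) Ry(pitch) Rx(roll)).
In Python, from cell import monitor, imaging, ticket, spot_in, pinpoint gives the robot as it stands.
- The arm moves only by the tool servo_tool, never from a script. Its argument "targets" is a list of rows, each a list of 5 numbers: the opening in per cent of the stroke, from 0 (shut) to 100 (fully open), then the shift along the tool's x, y, z in m, then the turn about the tool's z in rad. In form: [[grip, dx, dy, dz, turn], ...]. A call has 1 to 5 rows; each row is the pose to reach, as a shift and turn from the pose commanded when the call began, along the tool's axes at that moment; what a row does not reach only later rows make up. A row lasts 1/8 s, in which the tool goes at most 62.5 mm and 10.7 degrees, less where a joint would pass 70% of its speed; a pose out of reach is approached as far as the arm can. A call with a gripper value outside its range is refused whole. The fingers move at their own pace and stop on an object; "grip_force" is the grip in N (left out, the last holds). Time passes only in rows, so rows that repeat a pose let the fingers close. It gives the time, the measured TCP pose, the force and the opening at its end, in the units of the state.
- monitor.get_obs(): the state, without advancing time (a new reading comes with each control period).
- imaging.read_camera(name): name is "side" or "top" or "wrist"; returns a dict with "frame" (420x560x3 uint8, blue, green, red), "depth" (420x560 float32, m along the optical axis (not along the pixel's ray), 0 where there is no reading), "K" (3x3 intrinsics, pixels), "world_from_camera" (4x4, takes a point from camera to world coordinates). Camera axes: x right, y down, z forward; pixel columns grow to the right and rows downward; lengths in m; the calibration is good to about 2 mm. A picture is of the moment at which its call begins.
- ticket.sign_off(): hands the job in, once; it reports no verdict.
Trained networks look in the newest picture that a camera, given by its name, has taken for a name from the list of things; names that differ only in an ending like _2 or _b are one class to them, and where a whole thing is asked for, a point or a joint stands for the part that bears it (a point fixed in the world has none). Each returns a list of dicts, best first, with "confidence" (0 to 1); they miss things now and then, are a little off and sometimes report something else, mostly with a low value. They report only what shows in the picture. A call takes as long as a camera call.
- spot_in(camera, label): "at" ([column, row] in pixels, amid what is visible of it).
- pinpoint(camera, label): "at" ([column, row] in pixels: a listed point, or the origin of a listed thing).
The state is a dict: "time_s": time; "qpos": joint angles; "joint_velocities": joint speeds; "effort": joint torques, N m; "tool_pos": TCP position; "tool_rot": TCP orientation; "force": force on the tool from outside, world axes, zero at the start; "wrist_torque": the same for the moment, N m; "grip_width": finger opening in m.
Only numpy, scipy, OpenCV 4.12 (cv2) and the standard library are available. Lean on these libraries where they do the work, as an engineer would, in place of code of your own. Each camera call takes 0.05 s, during which the arm holds its last target.

## Working session

There is one attempt and no reset: what is moved stays moved. The work goes in short steps, Python scripts to look and compute and a tool call to move; the robot and the scene stay as the last step left them, time stands still between calls to the robot, and variables do not carry over. Pictures are saved under pics/ and viewed, and the job is handed in when it is done.

Besides the shell and the picture viewer there is one more tool, called after "Call:" as name([rows], argument=value, ...), one row to a line, values as JSON. servo_tool: Moves the arm, as the interface text tells. Its arguments: {"type":"object","properties":{"targets":{"type":"array","items":{"type":"array","items":{"type":"number"}}},"grip_force":{"type":"number"}},"required":["targets"]}

```bash
mkdir -p pics; ls; cat > h.py <<'E'
import numpy as np, cv2
from cell import monitor, imaging, ticket, spot_in, pinpoint
def px2w(c,at,z=None):
    K=c["K"];T=np.array(c["world_from_camera"]);u,v=at
    r=np.linalg.inv(K)@np.array([u,v,1.0])
    if z is None:
        d=c["depth"][int(round(v)),int(round(u))]
        return T[:3,:3]@(r*d)+T[:3,3]
    w=T[:3,:3]@r; s=(z-T[2,3])/w[2]
    return T[:3,3]+s*w
E
python3 - <<'E'
from h import *
o=monitor.get_obs(); print({k:np.round(v,3).tolist() for k,v in o.items()})
Z=dict(wheel_handle=.12,wheel_hub=.098,bush_carriage=.03,plug_gauge=0,gold_ring_4=0,thread_locker=0,snap_ring_1=0)
for n in ["top","side"]:
    c=imaging.read_camera(n); cv2.imwrite(f"pics/{n}0.png",c["frame"])
    for l,z in Z.items():
        for d in pinpoint(n,l)[:2]:
            print(n,l,np.round(d["at"],1),round(d["confidence"],2),np.round(px2w(c,d["at"],z),3),np.round(px2w(c,d["at"]),3))
print(monitor.get_obs()["time_s"])
E
```

```text
pics
{'time_s': 0.0, 'qpos': [-72.587, 18.436, -4.016, 83.175, 1.294, 78.54, -3.26], 'joint_velocities': [-0.08, 0.056, 0.043, 0.016, 0.048, -0.07, 0.012], 'effort': [0.0, -49.13, -0.404, -31.253, -0.064, 0.044, 0.0], 'tool_pos': [0.186, 0.622, 0.221], 'tool_rot': [-179.894, 0.004, 163.397], 'force': [-0.061, -0.4, 0.653], 'wrist_torque': [-0.013, -0.044, 0.037], 'grip_width': 0.087}
top wheel_handle [274.1 207.4] 0.74 [0.524 0.353 0.12 ] [0.522 0.353 0.144]
top wheel_hub [303.7 183.8] 0.48 [0.575 0.288 0.098] [0.576 0.287 0.086]
top bush_carriage [261.1 231.5] 0.73 [0.475 0.385 0.03 ] [0.475 0.385 0.032]
top bush_carriage [263.3 194.8] 0.4 [0.561 0.378 0.03 ] [0.562 0.378 0.014]
top plug_gauge [264. 194.] 0.68 [0.566 0.377 0.   ] [0.564 0.377 0.016]
top gold_ring_4 [357.6 197.6] 0.7 [0.551 0.152 0.   ] [ 0.551  0.152 -0.003]
top thread_locker [220.4 187.8] 0.64 [0.584 0.482 0.   ] [0.576 0.473 0.059]
top snap_ring_1 [304.9 183. ] 0.43 [0.59  0.278 0.   ] [0.578 0.284 0.087]
side wheel_handle [281.4 207.4] 0.57 [0.524 0.346 0.12 ] [0.523 0.34  0.125]
side wheel_handle [317.7 262.4] 0.24 [0.564 0.183 0.12 ] [ 0.598  0.285 -0.001]
side wheel_hub [269.3 235.6] 0.73 [0.489 0.288 0.098] [0.49  0.293 0.093]
side bush_carriage [259.6 231.7] 0.91 [0.478 0.371 0.03 ] [0.475 0.339 0.062]
side plug_gauge [292.9 239. ] 0.52 [0.557 0.365 0.   ] [ 0.557  0.366 -0.001]
side gold_ring_4 [307.7 317.5] 0.65 [0.545 0.147 0.   ] [ 0.545  0.148 -0.002]
side thread_locker [291.1 202.7] 0.69 [0.577 0.497 0.   ] [0.57  0.465 0.028]
side thread_locker [294.4 239.9] 0.47 [0.56  0.362 0.   ] [0.558 0.355 0.007]
side snap_ring_1 [318.4 262.7] 0.68 [0.599 0.283 0.   ] [ 0.6    0.286 -0.003]
0.8
```

```bash
python3 - <<'E'
import cv2
for n in ["top","side"]:
    f=cv2.imread(f"pics/{n}0.png")
    cv2.imwrite(f"pics/{n}0z.png",cv2.resize(f[130:340,180:420],(800,600) if 0 else (686,600),interpolation=cv2.INTER_CUBIC))
E
```

```text
(no output)
```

View pics/top0.png

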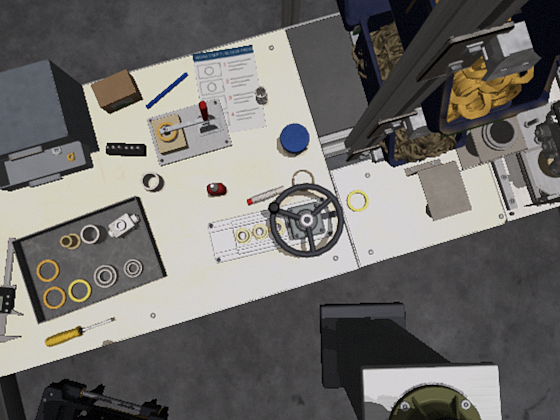

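View pics/top0z.png

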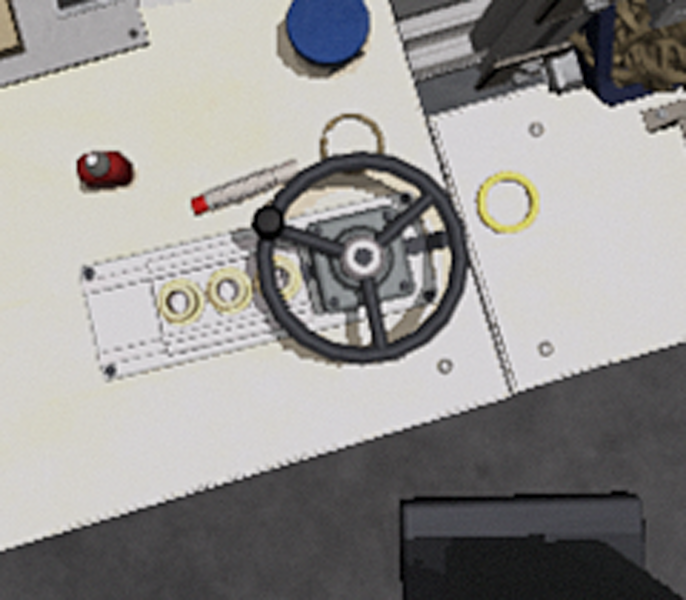

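View pics/side0z.png

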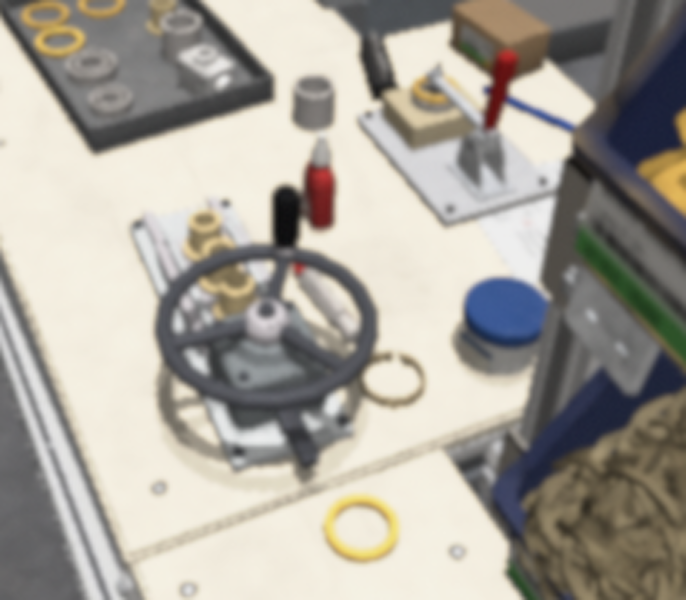

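View pics/side0.png

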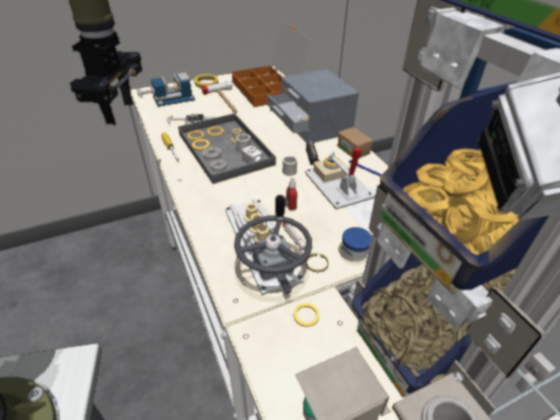

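```bash
cat >> h.py <<'E'
def cloud(c):
    K=c["K"];T=np.array(c["world_from_camera"]);d=c["depth"]
    v,u=np.mgrid[:d.shape[0],:d.shape[1]]
    P=np.stack([(u-K[0,2])/K[0,0]*d,(v-K[1,2])/K[1,1]*d,d],-1)@T[:3,:3].T+T[:3,3]
    P[d<=0]=np.nan
    return P
E
python3 - <<'E'
from h import *
from scipy.optimize import least_squares
print({n:np.round(np.array(imaging.read_camera(n)["world_from_camera"])[:3,3],2) for n in ["top","side"]})
A=[]
for n in ["top","side"]:
    c=imaging.read_camera(n);P=cloud(c).reshape(-1,3);A.append(P)
    m=(P[:,2]>.075)&(P[:,2]<.097)&(np.hypot(P[:,0]-.51,P[:,1]-.28)<.12)
    Q=P[m]
    f=lambda p:np.hypot(Q[:,0]-p[0],Q[:,1]-p[1])-p[2]
    q=least_squares(f,[.51,.28,.075],loss="soft_l1",f_scale=.004).x
    m=(P[:,2]>.105)&(P[:,2]<.16)&(np.hypot(P[:,0]-.51,P[:,1]-.28)<.12)
    print(n,np.round(q,4),m.sum(),np.round(P[m].mean(0),4), np.round(P[m].max(0),3),np.round(P[m].min(0),3))
    hd=pinpoint(n,"wheel_handle")[0]["at"]; w=px2w(c,hd,.12)
    print(np.round(w,4),np.hypot(*(w[:2]-q[:2])))
P=np.vstack(A)
# height map 3cm cells
xs=np.arange(.25,.95,.04);ys=np.arange(.7,-.25,-.04)
print("y:      "+" ".join(f"{y:4.2f}"[:5].rjust(4) for y in ys))
for x in xs[::-1]:
    r=[]
    for y in ys:
        m=(abs(P[:,0]-x)<.02)&(abs(P[:,1]-y)<.02)
        r.append("%4d"%(1000*np.nanmax(P[m,2])) if m.any() else "   .")
    print(f"{x:.2f}  ",*r)
E
```

```text
{'top': array([0.46, 0.35, 0.95]), 'side': array([ 0.41, -0.29,  0.68])}
top [0.4962 0.2825 0.0704] 112 [0.5211 0.353  0.1419] [0.533 0.363 0.149] [0.51  0.343 0.105]
[0.525  0.3542 0.12  ] 0.07730147373330949
side [0.4965 0.2785 0.0709] 202 [0.5208 0.3456 0.1289] [0.532 0.359 0.146] [0.511 0.34  0.105]
[0.5243 0.3545 0.12  ] 0.08088929591114662
y:      0.70 0.66 0.62 0.58 0.54 0.50 0.46 0.42 0.38 0.34 0.30 0.26 0.22 0.18 0.14 0.10 0.06 0.02 -0.02 -0.06 -0.10 -0.14 -0.18 -0.22
0.93      .  -46  -44    0    4    5    5    6    5    4    3   -4   -2  171  126    .    .   -7   -7   22   -6    .    .    .
0.89      1    2    3    3    6    5    4    4    7    3    4   -4   -3  214  215  213    .    .   -6   21   -5    .    .    .
0.85     55   54   12   15   11    5    4    5    5    4    4   -2   -4  213  345  193  194    .   -8   98  110    .    .    .
0.81     57   55   13   10    5   16   10    6   58    4    4    4   -4  209  465  403  191  202    .  115  115    .    .    .
0.77     54   15   14   44   16   40   16    5   57    4    4    4   -4   -1  465  181 -566  413  400    .  31
[... 967 characters left out ...]
   94   93    6    5    4    4    5    4    7    3    3    0    .
0.41     18   18   33    3    4   22   21   31   14   87   93   93   87    3    5    4    4    4    1    .    .    .    .    .
0.37     33   33   34    3    4    4    4    4    4    4    4    4    4    3    0    .    .    .    .    .    . -846 -840 -838
0.33     33    3    4    4    4    3    4    3    3    4    2    0    .    .    .    .    .    . -841 -839 -840 -838 -840 -844
0.29      4    3    4    4    3    2    3    0 -845 -844    .    .    .    . -843 -843 -838 -836 -839 -840 -834 -841 -840 -837
0.25    336  336    3    0 -845 -842 -844 -844 -844 -843 -848 -841 -839 -840 -838 -841 -841 -835 -837 -838 -836 -842 -839 -840
```

```bash
python3 - <<'E'
from h import *
from scipy.optimize import least_squares
A=[]
H=[]
for n in ["top","side"]:
    c=imaging.read_camera(n);P=cloud(c).reshape(-1,3);A.append(P)
    r=np.hypot(P[:,0]-.4965,P[:,1]-.2805)
    Q=P[(P[:,2]>.083)&(P[:,2]<.098)&(r>.06)&(r<.09)]
    q=least_squares(lambda p:np.hypot(Q[:,0]-p[0],Q[:,1]-p[1])-p[2],[.5,.28,.075],loss="soft_l1",f_scale=.003).x
    nut=P[(P[:,2]>.094)&(P[:,2]<.104)&(r<.02)]
    # handle cylinder fit: side pts
    h=P[(P[:,2]>.10)&(P[:,2]<.16)&(np.hypot(P[:,0]-.522,P[:,1]-.352)<.03)]
    print(n,len(Q),np.round(q,4),"nut",len(nut),np.round(nut.mean(0),4),"handle top",np.round(h[h[:,2]>.141].mean(0),4))
P=np.vstack(A)
m=(P[:,2]>.15)&(np.hypot(P[:,0]-.4965,P[:,1]-.2805)<.28)&(P[:,0]>.4)
B=P[m]; d=np.hypot(B[:,0]-.4965,B[:,1]-.2805)
for lo in [.15,.25,.35,.45,.55]:
    k=(B[:,2]>lo)&(B[:,2]<lo+.1)
    if k.any():
        i=np.argsort(d[k])[:400:40]; print(lo,k.sum(),np.round(np.c_[B[k][i],d[k][i]],3).tolist())
c=imaging.read_camera("wrist"); cv2.imwrite("pics/w0.png",c["frame"])
E
```

```text
top 1330 [0.4965 0.283  0.0738] nut 62 [0.4965 0.2817 0.0963] handle top [0.522  0.3537 0.1451]
side 1216 [0.496  0.2782 0.0738] nut 30 [0.4964 0.2809 0.096 ] handle top [0.5212 0.3505 0.1436]
0.15 2520 [[0.643, 0.173, 0.236, 0.182], [0.643, 0.168, 0.222, 0.185], [0.646, 0.167, 0.245, 0.188], [0.646, 0.163, 0.236, 0.19], [0.646, 0.16, 0.207, 0.192], [0.647, 0.159, 0.233, 0.194], [0.652, 0.162, 0.171, 0.195], [0.648, 0.156, 0.23, 0.196], [0.659, 0.169, 0.151, 0.197], [0.661, 0.17, 0.167, 0.198]]
0.25 3606 [[0.643, 0.173, 0.27, 0.182], [0.645, 0.173, 0.268, 0.184], [0.644, 0.169, 0.285, 0.185], [0.645, 0.167, 0.257, 0.187], [0.646, 0.165, 0.272, 0.189], [0.646, 0.163, 0.261, 0.191], [0.646, 0.161, 0.257, 0.192], [0.648, 0.161, 0.305, 0.193], [0.646, 0.158, 0.251, 0.194], [0.65, 0.161, 0.304, 0.195]]
0.35 10007 [[0.65, 0.167, 0.39, 0.19], [0.651, 0.166, 0.391, 0.192], [0.65, 0.165, 0.39, 0.192], [0.652, 0.167, 0.442, 0.193], [0.651, 0.164, 0.372, 0.193], [0.651, 0.164, 0.384, 0.194], [0.651, 0.163, 0.383, 0.194], [0.655, 0.168, 0.407, 0.195], [0.652, 0.162, 0.378, 0.195], [0.651, 0.161, 0.417, 0.195]]
0.45 8651 [[0.643, 0.173, 0.539, 0.182], [0.644, 0.173, 0.503, 0.182], [0.643, 0.172, 0.511, 0.183], [0.645, 0.173, 0.521, 0.183], [0.643, 0.171, 0.531, 0.183], [0.646, 0.174, 0.506, 0.184], [0.643, 0.17, 0.503, 0.184], [0.643, 0.169, 0.485, 0.184], [0.644, 0.169, 0.519, 0.185], [0.644, 0.168, 0.496, 0.186]]
0.55 9115 [[0.643, 0.173, 0.574, 0.182], [0.646, 0.174, 0.557, 0.183], [0.647, 0.175, 0.566, 0.183], [0.647, 0.175, 0.551, 0.184], [0.648, 0.173, 0.574, 0.185], [0.644, 0.166, 0.558, 0.187], [0.645, 0.165, 0.561, 0.188], [0.646, 0.164, 0.56, 0.19], [0.652, 0.17, 0.574, 0.191], [0.65, 0.167, 0.629, 0.191]]
```

View pics/w0.png

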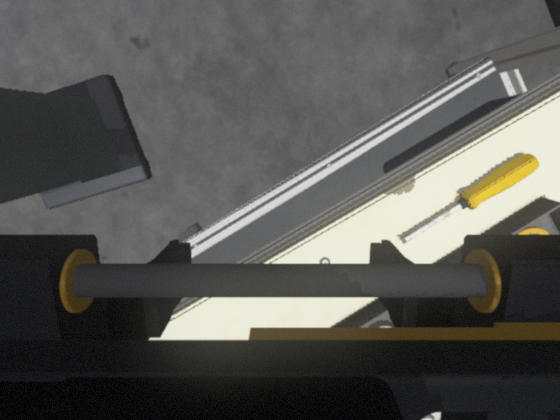

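```bash
cat >> h.py <<'E'
HUB=np.array([.4965,.281]); R=.075; TH0=np.radians(70.4)
from scipy.spatial.transform import Rotation as Ro
def sdf(p):  # box half extents tool x,y
    q=abs(p)-np.array([.0095,.015]); return np.hypot(*np.maximum(q,0))+min(max(q),0)
from scipy.optimize import brentq
def finger(th,yaw,gap=0.):
    h=HUB+R*np.array([np.cos(th),np.sin(th)]); t=np.array([np.sin(th),-np.cos(th)])
    ax=np.array([np.cos(yaw),np.sin(yaw)]); ay=np.array([np.sin(yaw),-np.cos(yaw)])
    tl=np.array([t@ax,t@ay])
    rho=brentq(lambda r:sdf(r*tl)-.012,.012,.06)
    return h-(rho+gap)*t
def rows(pts):
    o=monitor.get_obs(); M=Ro.from_euler('xyz',o["tool_rot"],degrees=True).as_matrix()
    print("t",round(o["time_s"],2),"tcp",np.round(o["tool_pos"],4),"rot",np.round(o["tool_rot"],2),"F",np.round(o["force"],1))
    for p in pts: print(np.round(M.T@(np.array(p)-o["tool_pos"]),3).tolist())
YAW=np.radians(163.4)
E
python3 - <<'E'
from h import *
f=finger(TH0,YAW,.015); print(f)
s=np.array([.186,.622,.23]);e=np.array([*f,.23])
rows([s+(e-s)*k/10 for k in range(1,11)]+[[*f,.105]])
E
```

```text
[0.48724597 0.36390819]
t 1.25 tcp [0.1858 0.6229 0.2226] rot [180.    0.  163.4] F [ 1.1 -0.4  0.2]
[-0.037, -0.017, -0.007]
[-0.073, -0.033, -0.007]
[-0.109, -0.049, -0.007]
[-0.145, -0.065, -0.007]
[-0.182, -0.081, -0.007]
[-0.218, -0.098, -0.007]
[-0.254, -0.114, -0.007]
[-0.29, -0.13, -0.007]
[-0.327, -0.146, -0.007]
[-0.363, -0.162, -0.007]
[-0.363, -0.162, 0.118]
```

Call:
servo_tool([
  [0,-0.037,-0.017,-0.007,0],
  [0,-0.073,-0.033,-0.007,0],
  [0,-0.109,-0.049,-0.007,0],
  [0,-0.145,-0.065,-0.007,0],
  [0,-0.182,-0.081,-0.007,0],
], grip_force=20)

```text
time_s: 1.88
tool_pos: [0.3379, 0.4925, 0.2298]
tool_rot: [180.0, 0.0, 163.4]
force: [0.2, 0.4, 0.4]
grip_width: 0.0447
```

Call:
servo_tool([
  [0,-0.036,-0.016,0,0],
  [0,-0.072,-0.032,0,0],
  [0,-0.108,-0.048,0,0],
  [0,-0.145,-0.065,0,0],
  [0,-0.181,-0.081,0,0],
])

```text
time_s: 2.5
tool_pos: [0.4883, 0.363, 0.2298]
tool_rot: [180.0, 0.0, 163.4]
force: [1.0, 1.0, -0.4]
grip_width: 0.0015
```

```bash
python3 - <<'E'
from h import *
o=monitor.get_obs();print(o["grip_width"],o["qpos"])
f=finger(TH0,YAW,.015)
rows([[*f,.23],[*f,.105]])
c=imaging.read_camera("top"); cv2.imwrite("pics/t1.png",c["frame"][130:340,180:420].repeat(2,0).repeat(2,1))
c=imaging.read_camera("side"); cv2.imwrite("pics/s1.png",c["frame"][100:340,150:420].repeat(2,0).repeat(2,1))
E
```

```text
0.0015186210359554317 [-46.96098048  12.99903333   9.28464836  89.23563989  -2.12944615
  77.90720115  35.92466086]
t 2.5 tcp [0.4883 0.363  0.2298] rot [1.7997e+02 2.0000e-02 1.6339e+02] F [ 1.   1.  -0.4]
[0.001, 0.001, -0.0]
[0.001, 0.001, 0.125]
```

View pics/s1.png

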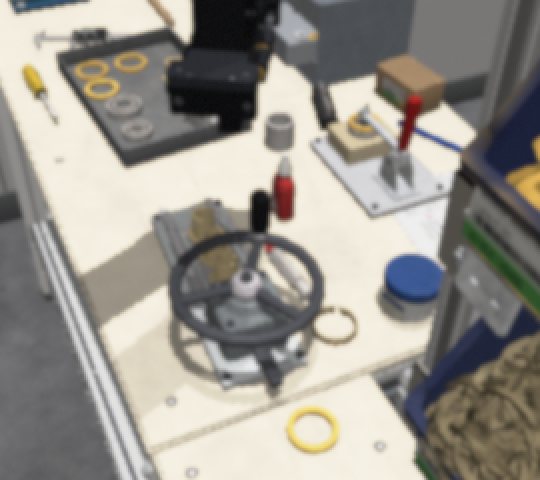

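```bash
python3 - <<'E'
from h import *
for n in ["side","top"]:
    c=imaging.read_camera(n);T=np.linalg.inv(c["world_from_camera"])
    for p in ([*monitor.get_obs()["tool_pos"],1],[.522,.3525,.146,1]):
        q=c["K"]@(T@np.array(p))[:3]; print(n,q[:2]/q[2])
E
```

```text
side [263.57227075 161.84281374]
side [280.12592376 196.09160138]
top [268.15337198 222.57365378]
top [274.14063276 207.15745249]
```

View pics/t1.png

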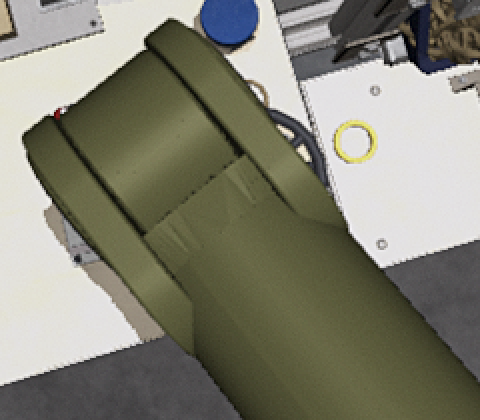

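```bash
python3 - <<'E'
from h import *
tcp=monitor.get_obs()["tool_pos"]
az=np.arctan2(tcp[1],tcp[0]); print(np.degrees(az))
for n in ["top","side"]:
    P=cloud(imaging.read_camera(n)).reshape(-1,3)
    D=P-tcp; m=(D[:,2]>.02)&(np.hypot(D[:,0],D[:,1])<.22)&~((P[:,0]>.64)&(P[:,1]<.19))
    D=D[m]; a=np.c_[D[:,0]*np.cos(az)+D[:,1]*np.sin(az), -D[:,0]*np.sin(az)+D[:,1]*np.cos(az), D[:,2]]
    for lo in np.arange(0,.7,.05):
        k=(a[:,2]>lo)&(a[:,2]<lo+.05)
        if k.sum()>5: print(n,round(lo,2),k.sum(),"radial",np.round(np.percentile(a[k,0],[0,100]),3),"lat",np.round(np.percentile(a[k,1],[0,100]),3))
E
```

```text
36.69226117249981
top 0.35 1427 radial [-0.124  0.042] lat [-0.046  0.046]
top 0.4 32309 radial [-0.217  0.031] lat [-0.046  0.046]
top 0.45 327 radial [-0.204 -0.181] lat [-0.022  0.005]
side 0.05 973 radial [-0.101  0.088] lat [-0.084  0.04 ]
side 0.1 1651 radial [-0.099  0.092] lat [-0.085  0.035]
side 0.15 1485 radial [-0.063  0.032] lat [-0.057  0.035]
side 0.2 1534 radial [-0.041  0.025] lat [-0.038  0.027]
side 0.25 1610 radial [-0.04   0.018] lat [-0.037  0.023]
```

Call:
servo_tool([
  [0,0.001,0.001,0.04,0],
  [0,0.001,0.001,0.08,0],
  [0,0.001,0.001,0.11,0],
  [0,0.001,0.001,0.125,0],
  [0,0.001,0.001,0.125,0],
])

```text
time_s: 3.42
tool_pos: [0.4856, 0.3657, 0.104]
tool_rot: [-179.9, -0.1, 163.5]
force: [-0.3, 0.2, 0.0]
grip_width: 0.0001
```

```bash
python3 - <<'E'
from h import *
c=imaging.read_camera("side"); cv2.imwrite("pics/s2.png",cv2.resize(c["frame"][150:300,200:370],(680,600)))
print(pinpoint("side","wheel_handle")[:1])
rows([[*finger(TH0-np.radians(a),YAW),.105] for a in range(0,380,8)])
E
```

```text
[{'at': [279.8, 206.3], 'confidence': 0.89}]
t 3.52 tcp [0.4871 0.3662 0.1059] rot [1.7989e+02 6.0000e-02 1.6343e+02] F [-0.5  0.4 -0.3]
[-0.016, -0.003, 0.001]
[-0.026, -0.001, 0.001]
[-0.036, -0.001, 0.001]
[-0.046, -0.001, 0.001]
[-0.055, -0.002, 0.001]
[-0.064, -0.005, 0.001]
[-0.073, -0.009, 0.001]
[-0.082, -0.015, 0.001]
[-0.091, -0.023, 0.001]
[-0.099, -0.033, 0.001]
[-0.104, -0.043, 0.001]
[-0.109, -0.053, 0.001]
[-0.112, -0.064, 0.001]
[-0.113, -0.074, 0.001]
[-0.114, -0.084, 0.001]
[-0.112, -0.095, 0.001]
[-0.109, -0.106, 0.001]
[-0.103, -0.117, 0.001]
[-0.096, -0.128, 0.001]
[-0.086, -0.137, 0.001]
[-0.077, -0.144, 0.001]
[-0.066, -0.15, 0.001]
[-0.056, -0.154, 0.001]
[-0.046, -0.156, 0.001]
[-0.035, -0.157, 0.001]
[-0.025, -0.157, 0.001]
[-0.016, -0.156, 0.001]
[-0.007, -0.154, 0.001]
[0.002, -0.151, 0.001]
[0.011, -0.146, 0.001]
[0.02, -0.139, 0.001]
[0.028, -0.13, 0.001]
[0.035, -0.12, 0.001]
[0.04, -0.11, 0.001]
[0.044, -0.099, 0.001]
[0.046, -0.089, 0.001]
[0.047, -0.079, 0.001]
[0.047, -0.069, 0.001]
[0.044, -0.057, 0.001]
[0.04, -0.046, 0.001]
[0.033, -0.035, 0.001]
[0.025, -0.025, 0.001]
[0.015, -0.017, 0.001]
[0.005, -0.011, 0.001]
[-0.005, -0.006, 0.001]
[-0.016, -0.003, 0.001]
[-0.026, -0.001, 0.001]
[-0.036, -0.001, 0.001]
```

View pics/s2.png

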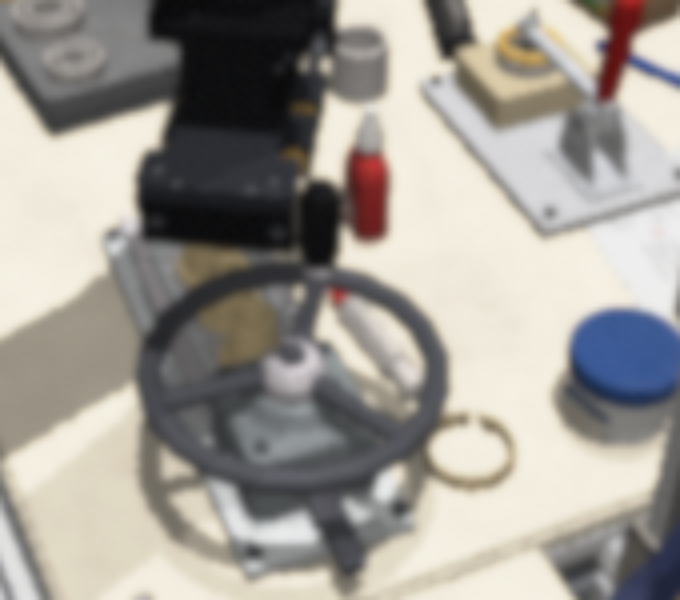

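Call:
servo_tool([
  [0,-0.008,-0.002,0,0],
  [0,-0.016,-0.002,0,0],
  [0,-0.026,-0.001,0,0],
  [0,-0.036,-0.001,0,0],
  [0,-0.046,-0.001,0,0],
])

```text
time_s: 4.15
tool_pos: [0.5298, 0.3495, 0.1039]
tool_rot: [-179.8, -0.2, 163.4]
force: [-6.4, -2.3, 1.5]
grip_width: 0.0005
```

```bash
cat > st.py <<'E'
from h import *
import sys
c=imaging.read_camera("side"); cv2.imwrite("pics/%s.png"%sys.argv[1],cv2.resize(c["frame"][150:300,200:370],(680,600)))
for n in ["side","top"]:
    c=imaging.read_camera(n)
    for d in pinpoint(n,"wheel_handle")[:1]:
        w=px2w(c,d["at"],.12)[:2]-HUB
        print(n,"handle",np.round(d["at"],0),round(d["confidence"],2),"r",np.round(np.hypot(*w),3),"turned",round(np.degrees(TH0-np.arctan2(w[1],w[0]))%360,1))
a0=float(sys.argv[2]); b=float(sys.argv[3])
rows([[*finger(TH0-np.radians(a),YAW),.105] for a in np.arange(a0,b+.1,8)])
E
python3 st.py s3 24 80
```

```text
side handle [293. 207.] 0.59 r 0.082 turned 20.4
t 4.4 tcp [0.5316 0.3511 0.1047] rot [1.7994e+02 1.0000e-01 1.6337e+02] F [ 0.8 -0.7  1. ]
[0.001, 0.001, -0.0]
[-0.008, -0.001, -0.0]
[-0.017, -0.003, -0.0]
[-0.026, -0.007, -0.0]
[-0.035, -0.013, -0.0]
[-0.044, -0.021, -0.0]
[-0.052, -0.031, -0.0]
[-0.058, -0.041, -0.0]
```

View pics/s3.png

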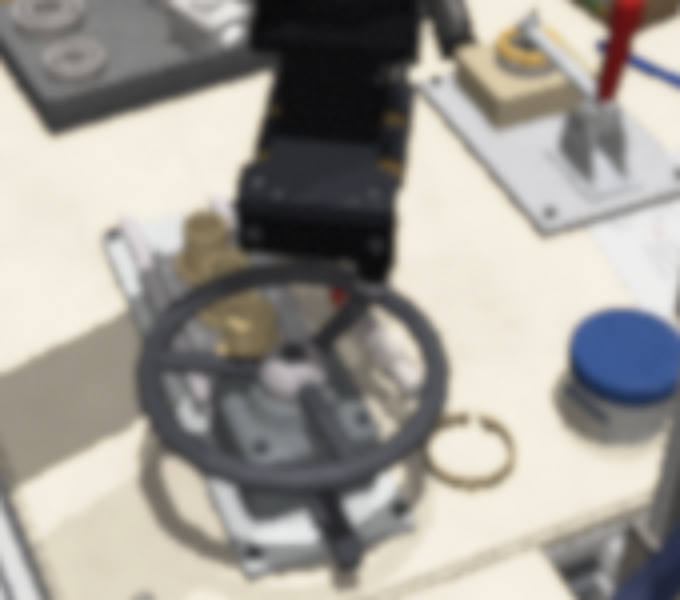

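Call:
servo_tool([
  [0,-0.008,-0.001,0,0],
  [0,-0.017,-0.003,0,0],
  [0,-0.026,-0.007,0,0],
  [0,-0.035,-0.013,0,0],
  [0,-0.044,-0.021,0,0],
])

```text
time_s: 5.03
tool_pos: [0.5671, 0.3195, 0.1049]
tool_rot: [179.9, 0.0, 163.5]
force: [-0.8, 3.5, 0.7]
grip_width: 0.0002
```

```bash
python3 st.py s4 64 150
```

```text
side handle [310. 223.] 0.75 r 0.079 turned 63.7
t 5.28 tcp [0.5676 0.3175 0.1049] rot [-1.7999e+02  9.0000e-02  1.6334e+02] F [-0.2  0.  -0. ]
[0.0, 0.001, -0.0]
[-0.008, -0.009, -0.0]
[-0.013, -0.019, -0.0]
[-0.018, -0.03, -0.0]
[-0.021, -0.04, -0.0]
[-0.022, -0.05, -0.0]
[-0.023, -0.06, -0.0]
[-0.021, -0.071, -0.0]
[-0.018, -0.082, -0.0]
[-0.013, -0.094, -0.0]
[-0.005, -0.104, -0.0]
```

View pics/s4.png

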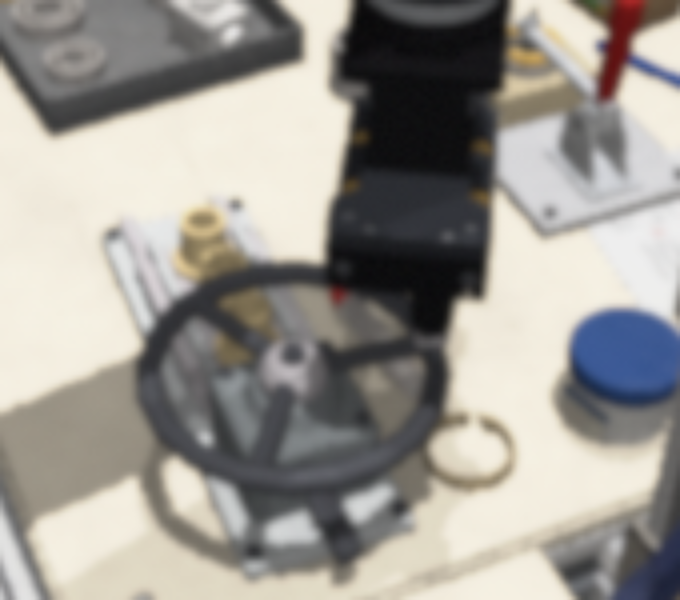

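Call:
servo_tool([
  [0,-0.008,-0.009,0,0],
  [0,-0.013,-0.019,0,0],
  [0,-0.018,-0.03,0,0],
  [0,-0.021,-0.04,0,0],
  [0,-0.022,-0.05,0,0],
])

```text
time_s: 5.9
tool_pos: [0.5733, 0.2637, 0.1047]
tool_rot: [180.0, -0.0, 163.4]
force: [-0.9, 4.7, 0.0]
grip_width: 0.0003
```

```bash
python3 st.py s5 104 190
```

```text
side handle [307. 241.] 0.77 r 0.073 turned 105.5
top handle [329. 192.] 0.72 r 0.071 turned 108.7
t 6.15 tcp [0.5738 0.2627 0.1044] rot [-1.7991e+02  4.0000e-02  1.6335e+02] F [-0.2 -0.3 -0.4]
[-0.001, 0.001, -0.001]
[-0.001, -0.01, -0.001]
[0.0, -0.02, -0.001]
[0.003, -0.032, -0.001]
[0.009, -0.043, -0.001]
[0.017, -0.053, -0.001]
[0.026, -0.063, -0.001]
[0.036, -0.07, -0.001]
[0.046, -0.075, -0.001]
[0.056, -0.079, -0.001]
[0.067, -0.082, -0.001]
```

View pics/s5.png

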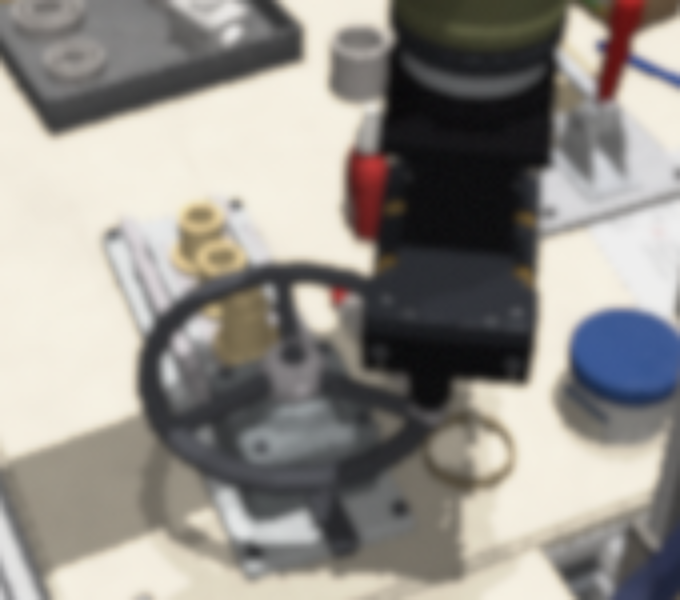

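Call:
servo_tool([
  [0,-0.001,-0.01,0,0],
  [0,0.001,-0.021,0,0],
  [0,0.004,-0.032,0,0],
  [0,0.009,-0.044,0,0],
  [0,0.018,-0.054,0,0],
])

```text
time_s: 6.78
tool_pos: [0.5414, 0.2154, 0.1049]
tool_rot: [-180.0, 0.1, 163.3]
force: [3.5, 0.9, -0.4]
grip_width: 0.0003
```

```bash
python3 st.py s6 144 230
```

```text
side handle [289. 257.] 0.81 r 0.078 turned 146.4
top handle [342. 212.] 0.79 r 0.072 turned 149.5
t 7.03 tcp [0.5401 0.2171 0.1043] rot [-1.7994e+02 -6.0000e-02  1.6339e+02] F [-1.1 -0.4  1. ]
[-0.002, -0.0, -0.001]
[0.007, -0.009, -0.001]
[0.017, -0.016, -0.001]
[0.027, -0.022, -0.001]
[0.037, -0.026, -0.001]
[0.048, -0.028, -0.001]
[0.058, -0.029, -0.001]
[0.068, -0.029, -0.001]
[0.077, -0.028, -0.001]
[0.086, -0.027, -0.001]
[0.095, -0.024, -0.001]
```

View pics/s6.png

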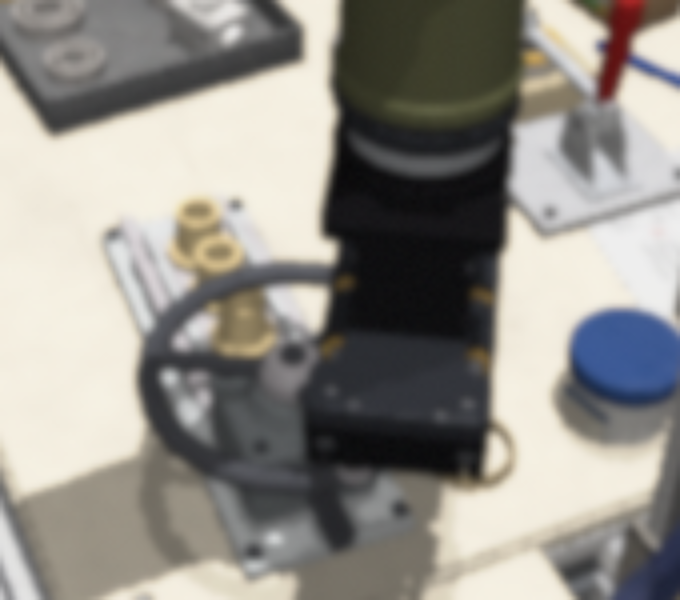

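Call:
servo_tool([
  [0,0.008,-0.009,0,0],
  [0,0.018,-0.016,0,0],
  [0,0.028,-0.022,0,0],
  [0,0.038,-0.026,0,0],
  [0,0.049,-0.028,0,0],
])

```text
time_s: 7.65
tool_pos: [0.4854, 0.2051, 0.1049]
tool_rot: [179.9, 0.1, 163.4]
force: [4.3, 1.8, -0.3]
grip_width: 0.0004
```

```bash
python3 st.py s7 184 270
```

```text
top handle [340. 236.] 0.86 r 0.075 turned 190.5
t 7.9 tcp [0.4847 0.2043 0.1041] rot [-1.7990e+02 -1.1000e-01  1.6341e+02] F [-0.1 -0.2 -0.1]
[-0.002, -0.0, -0.001]
[0.009, -0.001, -0.001]
[0.018, -0.001, -0.001]
[0.028, -0.0, -0.001]
[0.037, 0.001, -0.001]
[0.046, 0.004, -0.001]
[0.055, 0.009, -0.001]
[0.064, 0.016, -0.001]
[0.072, 0.025, -0.001]
[0.079, 0.036, -0.001]
[0.084, 0.046, -0.001]
```

View pics/s7.png

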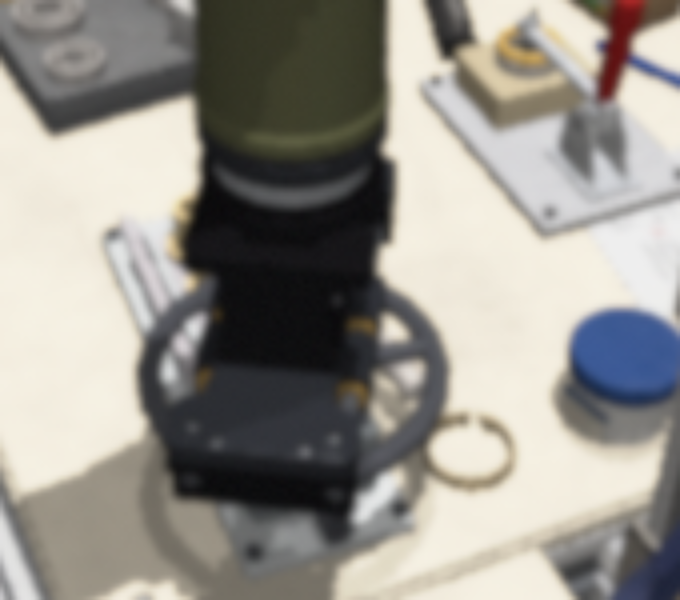

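Call:
servo_tool([
  [0,0.009,-0.001,0,0],
  [0,0.018,-0.001,0,0],
  [0,0.028,0,0,0],
  [0,0.037,0.001,0,0],
  [0,0.046,0.004,0,0],
])

```text
time_s: 8.52
tool_pos: [0.4419, 0.2212, 0.1045]
tool_rot: [-179.9, -0.0, 163.4]
force: [3.3, -2.3, 0.1]
grip_width: 0.0003
```

```bash
python3 st.py s8 224 310
```

```text
top handle [326. 250.] 0.84 r 0.073 turned 221.8
t 8.78 tcp [0.4419 0.222  0.1042] rot [-1.7997e+02 -9.0000e-02  1.6342e+02] F [ 0.4  0.4 -0.4]
[-0.0, -0.0, -0.001]
[0.009, 0.005, -0.001]
[0.018, 0.012, -0.001]
[0.026, 0.021, -0.001]
[0.033, 0.031, -0.001]
[0.038, 0.041, -0.001]
[0.042, 0.052, -0.001]
[0.044, 0.062, -0.001]
[0.045, 0.072, -0.001]
[0.045, 0.083, -0.001]
[0.042, 0.094, -0.001]
```

View pics/s8.png

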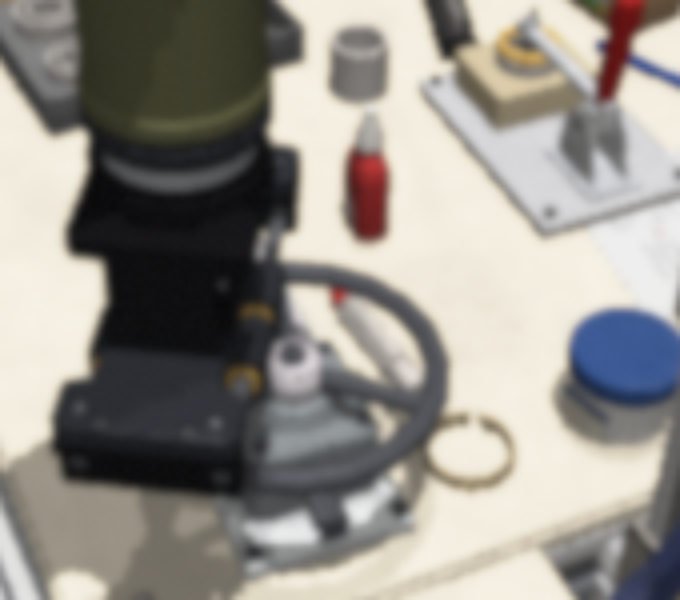

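Call:
servo_tool([
  [0,0.009,0.005,0,0],
  [0,0.018,0.012,0,0],
  [0,0.026,0.021,0,0],
  [0,0.033,0.031,0,0],
  [0,0.038,0.041,0,0],
])

```text
time_s: 9.4
tool_pos: [0.4177, 0.2728, 0.1045]
tool_rot: [-180.0, -0.0, 163.4]
force: [0.5, -3.2, 0.6]
grip_width: 0.0004
```

```bash
python3 st.py s9 264 350
```

```text
side handle [237. 228.] 0.55 r 0.073 turned 263.5
top handle [305. 254.] 0.72 r 0.073 turned 258.4
t 9.65 tcp [0.418  0.2726 0.1046] rot [ 1.7995e+02 -2.0000e-02  1.6343e+02] F [-0.2 -0.2  0.1]
[0.001, -0.0, -0.0]
[0.004, 0.01, -0.0]
[0.006, 0.02, -0.0]
[0.008, 0.03, -0.0]
[0.007, 0.041, -0.0]
[0.005, 0.052, -0.0]
[0.0, 0.063, -0.0]
[-0.006, 0.074, -0.0]
[-0.015, 0.084, -0.0]
[-0.025, 0.092, -0.0]
[-0.035, 0.099, -0.0]
```

View pics/s9.png

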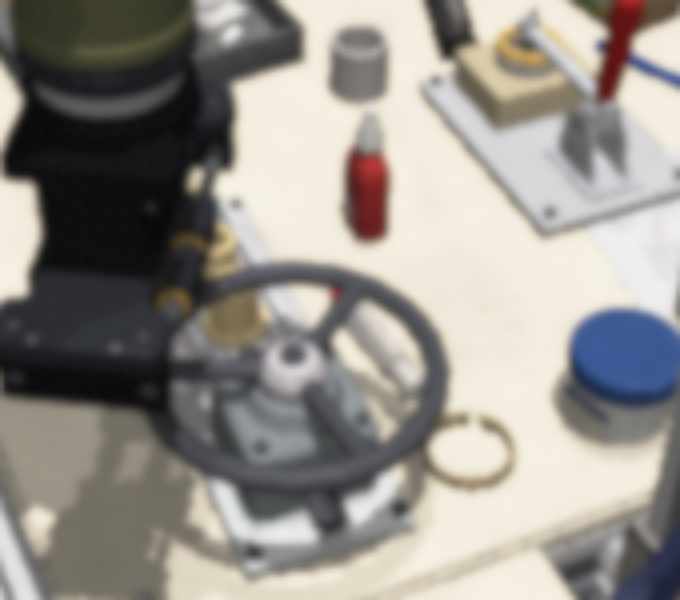

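Call:
servo_tool([
  [0,0.004,0.01,0,0],
  [0,0.006,0.02,0,0],
  [0,0.007,0.03,0,0],
  [0,0.007,0.041,0,0],
  [0,0.005,0.052,0,0],
])

```text
time_s: 10.28
tool_pos: [0.4283, 0.3234, 0.1044]
tool_rot: [-180.0, -0.0, 163.4]
force: [-0.5, -4.2, 1.6]
grip_width: 0.0006
```

```bash
python3 st.py s10 304 370
```

```text
side handle [249. 212.] 0.93 r 0.072 turned 305.3
top handle [284. 243.] 0.58 r 0.071 turned 299.2
t 10.53 tcp [0.4278 0.3244 0.1046] rot [ 1.7992e+02 -4.0000e-02  1.6346e+02] F [ 0.2 -0.1 -0.5]
[-0.001, -0.0, -0.0]
[-0.005, 0.011, -0.0]
[-0.012, 0.022, -0.0]
[-0.02, 0.032, -0.0]
[-0.03, 0.04, -0.0]
[-0.04, 0.046, -0.0]
[-0.05, 0.051, -0.0]
[-0.061, 0.054, -0.0]
[-0.071, 0.056, -0.0]
```

View pics/s10.png

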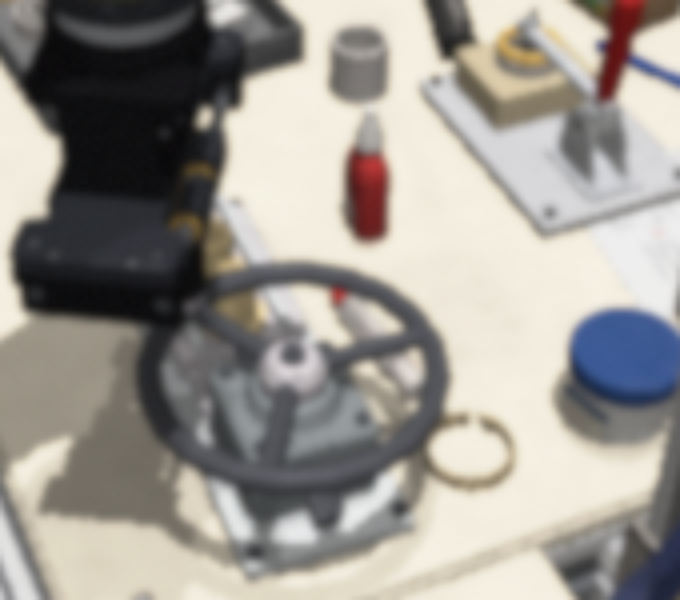

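Call:
servo_tool([
  [0,-0.005,0.011,0,0],
  [0,-0.011,0.022,0,0],
  [0,-0.019,0.032,0,0],
  [0,-0.029,0.04,0,0],
  [0,-0.034,0.043,0,0],
])

```text
time_s: 11.15
tool_pos: [0.4736, 0.3557, 0.1043]
tool_rot: [180.0, -0.0, 163.4]
force: [-2.9, -0.4, 0.1]
grip_width: 0.0008
```

```bash
python3 st.py s11 336 370
cat > cmp.py <<'E'
# estimate wheel rotation left, comparing side view with the start picture in rectified wheel plane (z=.091), by log of correlation over angle
from h import *
import sys
def rect(f,c,z=.091):
    n=360;rr=np.arange(.018,.066,.001);T=np.linalg.inv(c["world_from_camera"])
    th=np.radians(np.arange(0,360,.5));g,r=np.meshgrid(th,rr)
    p=np.stack([HUB[0]+r*np.cos(g),HUB[1]+r*np.sin(g),0*r+z,0*r+1],-1)@T.T
    q=p[...,:3]@c["K"].T; q=q[...,:2]/q[...,2:]
    return cv2.remap(cv2.cvtColor(f,cv2.COLOR_BGR2GRAY).astype(np.float32),q[...,0].astype(np.float32),q[...,1].astype(np.float32),cv2.INTER_LINEAR)
for n in ["side","top"]:
    c=imaging.read_camera(n); cv2.imwrite(f"pics/{n}_{sys.argv[1]}.png",c["frame"])
    a=rect(cv2.imread(f"pics/{n}0.png"),c); b=rect(c["frame"],c)
    # template: spoke/handle pattern around azimuths; use windows around each spoke
    for az in [70.4,190.4,310.4]:
        i=int(az*2); w=36; A=np.roll(a,360-i,1)[:,360-w:360+w]
        B=np.roll(b,360-i,1)[:,360-w-80:360+w+81]
        s=cv2.matchTemplate(B,A,cv2.TM_CCOEFF_NORMED)[0]; k=s.argmax(); print(n,az,"spoke shift deg (ccw +)",(k-80)/2,round(float(s[k]),3))
E
```

```text
side handle [270. 206.] 0.56 r 0.074 turned 343.9
t 11.4 tcp [0.4738 0.3549 0.105 ] rot [1.7992e+02 8.0000e-02 1.6339e+02] F [-0.7  0.1 -0.5]
[0.006, -0.003, 0.0]
[-0.004, 0.004, 0.0]
[-0.015, 0.009, 0.0]
[-0.025, 0.012, 0.0]
[-0.036, 0.013, 0.0]
```

View pics/s11.png

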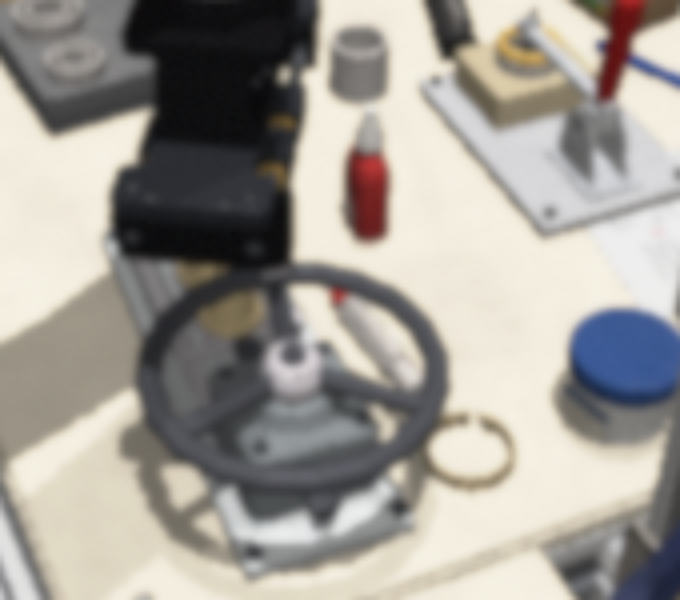

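```bash
python3 cmp.py c1
```

```text
side 70.4 spoke shift deg (ccw +) 24.0 0.579
side 190.4 spoke shift deg (ccw +) -3.5 0.424
side 310.4 spoke shift deg (ccw +) 21.0 0.85
top 70.4 spoke shift deg (ccw +) 40.0 0.503
top 190.4 spoke shift deg (ccw +) 2.5 0.133
top 310.4 spoke shift deg (ccw +) 18.0 0.759
```

Call:
servo_tool([
  [0,-0.008,0.005,0,0],
  [0,-0.014,0.008,0,0],
  [0,-0.017,0.009,0,0],
  [0,-0.017,0.009,0,0],
])

```text
time_s: 12.0
tool_pos: [0.4926, 0.3583, 0.1044]
tool_rot: [180.0, 0.0, 163.4]
force: [-0.8, 0.3, 0.3]
grip_width: 0.0005
```

Call:
servo_tool([
  [0,0.02,0,0,0],
  [0,0.05,0,-0.03,0],
  [0,0.08,0,-0.09,0],
  [0,0.13,0.02,-0.12,0],
  [0,0.17,0.04,-0.12,0],
])

```text
time_s: 12.62
tool_pos: [0.3391, 0.4483, 0.229]
tool_rot: [179.5, 0.1, 163.4]
force: [0.2, 0.6, -1.1]
grip_width: 0.0002
```

```bash
python3 st.py s12 340 360; python3 cmp.py c2
```

```text
side handle [278. 207.] 0.93 r 0.071 turned 356.6
top handle [274. 210.] 0.83 r 0.076 turned 356.5
t 12.88 tcp [0.3403 0.445  0.2246] rot [1.7999e+02 6.0000e-02 1.6344e+02] F [ 0.2 -0.   0. ]
[-0.153, -0.048, 0.12]
[-0.163, -0.042, 0.12]
[-0.174, -0.038, 0.12]
side 70.4 spoke shift deg (ccw +) 6.5 0.877
side 190.4 spoke shift deg (ccw +) 3.5 0.837
side 310.4 spoke shift deg (ccw +) 5.5 0.916
top 70.4 spoke shift deg (ccw +) 5.0 0.952
top 190.4 spoke shift deg (ccw +) 5.5 0.96
top 310.4 spoke shift deg (ccw +) 5.5 0.938
```

View pics/s12.png

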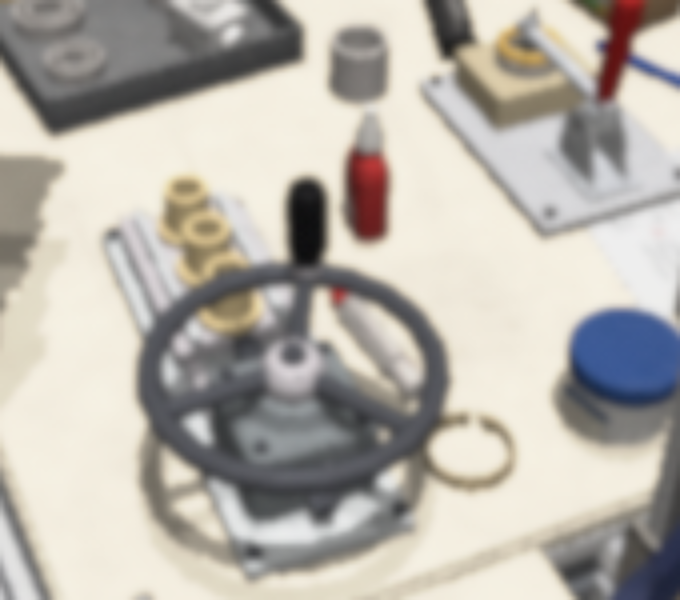

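View pics/top_c2.png

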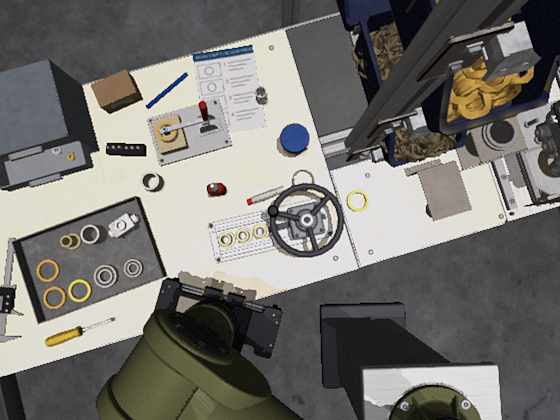

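Call:
servo_tool([
  [0,-0.05,-0.013,0,0],
  [0,-0.1,-0.027,0,0],
  [0,-0.15,-0.04,0,0],
  [0,-0.15,-0.04,0.05,0],
  [0,-0.15,-0.04,0.09,0],
])

```text
time_s: 13.6
tool_pos: [0.4744, 0.3617, 0.1329]
tool_rot: [-180.0, 0.0, 163.1]
force: [-0.2, 0.3, -0.4]
grip_width: 0.0002
```

Call:
servo_tool([
  [0,0,0,0.03,0],
  [0,0,0,0.03,0],
  [0,-0.01,0,0.03,0],
  [0,-0.018,0,0.03,0],
  [0,-0.022,0,0.03,0],
])

```text
time_s: 14.22
tool_pos: [0.4946, 0.3586, 0.1061]
tool_rot: [179.9, 0.0, 163.4]
force: [-3.2, 1.7, 1.9]
grip_width: 0.0005
```

Call:
servo_tool([
  [0,-0.002,0,0,0],
  [0,-0.004,0,0,0],
  [0,-0.005,0,0,0],
  [0,-0.005,0,0,0],
  [0,-0.005,0,0,0],
])

```text
time_s: 14.85
tool_pos: [0.4984, 0.3566, 0.1045]
tool_rot: [180.0, -0.0, 163.4]
force: [-1.8, 1.8, 0.3]
grip_width: 0.0004
```

Call:
servo_tool([
  [0,0.02,0,0,0],
  [0,0.05,0,-0.03,0],
  [0,0.08,0,-0.09,0],
  [0,0.13,0.02,-0.12,0],
  [0,0.17,0.04,-0.12,0],
])

```text
time_s: 15.48
tool_pos: [0.3467, 0.4447, 0.2283]
tool_rot: [179.7, 0.2, 163.3]
force: [1.3, 1.3, -0.2]
grip_width: 0.0003
```

```bash
sed -i 's/np.arange(0,360,.5)/np.arange(0,360,.1)/; s/int(az\*2); w=36/int(round(az*10)); w=180/; s/,360-i,1/,1800-i,1/g; s/360-w:360+w\]/1800-w:1800+w]/; s/360-w-80:360+w+81/1800-w-400:1800+w+401/; s/(k-80)\/2/(k-400)\/10/' cmp.py; python3 st.py s13 350 350; python3 cmp.py c3
```

```text
side handle [282. 208.] 0.82 r 0.067 turned 5.4
top handle [273. 209.] 0.84 r 0.077 turned 358.2
t 15.72 tcp [0.3475 0.4421 0.2241] rot [-1.7992e+02  8.0000e-02  1.6337e+02] F [-0.6  0.2  0. ]
[-0.158, -0.04, 0.119]
side 70.4 spoke shift deg (ccw +) 1.0 0.99
side 190.4 spoke shift deg (ccw +) 0.0 0.835
side 310.4 spoke shift deg (ccw +) 0.6 0.997
top 70.4 spoke shift deg (ccw +) 1.0 0.973
top 190.4 spoke shift deg (ccw +) 0.7 0.989
top 310.4 spoke shift deg (ccw +) 0.8 0.979
```

View pics/top_c3.png

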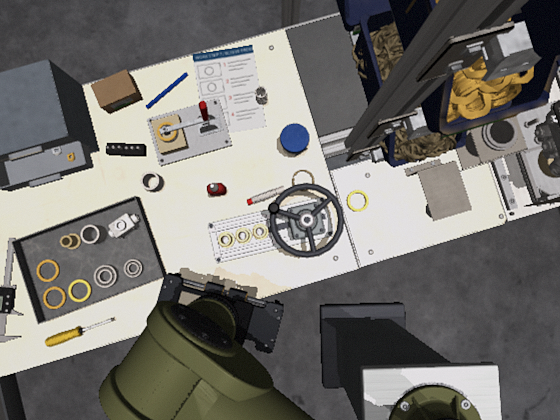

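Call:
servo_tool([
  [0,-0.05,-0.013,0,0],
  [0,-0.1,-0.027,0,0],
  [0,-0.15,-0.04,0,0],
  [0,-0.15,-0.04,0.05,0],
  [0,-0.15,-0.04,0.09,0],
])

```text
time_s: 16.45
tool_pos: [0.4812, 0.3593, 0.1328]
tool_rot: [-179.9, 0.0, 163.1]
force: [0.4, 0.0, -0.3]
grip_width: 0.0006
```

Call:
servo_tool([
  [0,0,0,0.03,0],
  [0,0,0,0.03,0],
  [0,-0.01,0,0.03,0],
  [0,-0.016,0,0.03,0],
  [0,-0.019,0,0.03,0],
])

```text
time_s: 17.08
tool_pos: [0.4986, 0.3569, 0.106]
tool_rot: [179.9, 0.0, 163.3]
force: [-3.5, 0.6, 1.9]
grip_width: 0.0004
```

Call:
servo_tool([
  [0,-0.001,0,0,0],
  [0,-0.002,0,0,0],
  [0,-0.002,0,0,0],
  [0,-0.002,0,0,0],
  [0,-0.002,0,0,0],
])

```text
time_s: 17.7
tool_pos: [0.4994, 0.3567, 0.1047]
tool_rot: [180.0, -0.0, 163.4]
force: [-3.1, 1.4, 1.4]
grip_width: 0.0002
```

Call:
servo_tool([
  [0,0.02,0,0,0],
  [0,0.05,0,-0.03,0],
  [0,0.08,0,-0.09,0],
  [0,0.13,0.02,-0.12,0],
  [0,0.17,0.04,-0.12,0],
])

```text
time_s: 18.32
tool_pos: [0.3475, 0.4447, 0.2281]
tool_rot: [179.7, 0.2, 163.4]
force: [0.5, 0.3, -0.1]
grip_width: 0.0006
```

```bash
python3 st.py s14 350 350; python3 cmp.py c4; python3 - <<'E'
from h import *
Z=dict(bush_carriage=.03,plug_gauge=0,gold_ring_4=0,thread_locker=0,snap_ring_1=0)
for n in ["top","side"]:
    c=imaging.read_camera(n)
    for l,z in Z.items():
        for d in pinpoint(n,l)[:1]: print(n,l,np.round(d["at"],1),round(d["confidence"],2))
    a=cv2.imread(f"pics/{n}0.png");d=cv2.absdiff(a,c["frame"]).max(2); cv2.imwrite(f"pics/diff_{n}.png",d)
E
```

```text
side handle [279. 207.] 0.57 r 0.07 turned 359.7
top handle [275. 210.] 0.93 r 0.073 turned 356.7
t 18.57 tcp [0.3484 0.442  0.224 ] rot [-1.7993e+02  7.0000e-02  1.6338e+02] F [ 0.5  0.6 -0.4]
[-0.157, -0.04, 0.119]
side 70.4 spoke shift deg (ccw +) 0.2 0.997
side 190.4 spoke shift deg (ccw +) -0.5 0.826
side 310.4 spoke shift deg (ccw +) 0.0 1.0
top 70.4 spoke shift deg (ccw +) 0.4 0.981
top 190.4 spoke shift deg (ccw +) 0.1 0.999
top 310.4 spoke shift deg (ccw +) 0.0 0.992
top bush_carriage [243.2 237.5] 0.65
top plug_gauge [266. 196.] 0.53
top gold_ring_4 [357.9 196.9] 0.76
top thread_locker [219.4 188.4] 0.48
top snap_ring_1 [307.1 183.1] 0.5
side bush_carriage [251.4 216.5] 0.73
side plug_gauge [296.4 238.5] 0.64
side gold_ring_4 [309.1 315.9] 0.74
side thread_locker [292.7 201.7] 0.65
side snap_ring_1 [318.1 263.4] 0.71
```

View pics/diff_top.png

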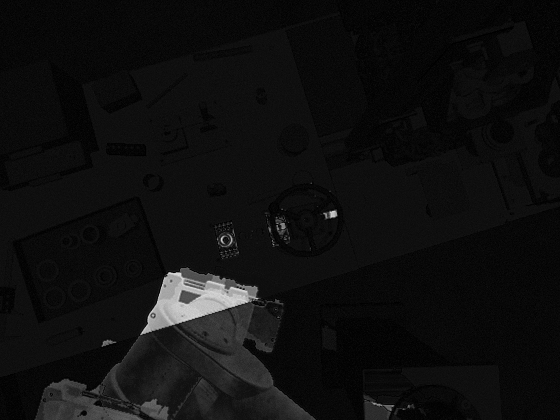

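View pics/diff_side.png

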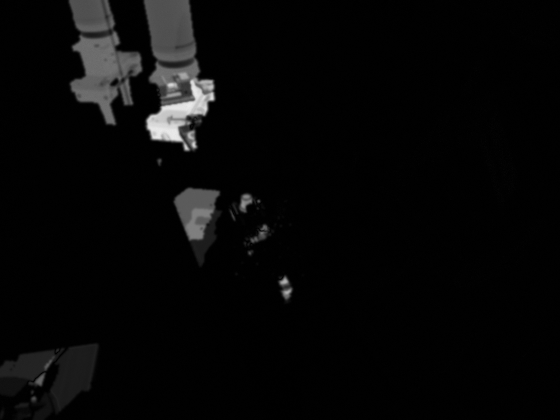

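The difference pictures change only at the carriage, its rack end at top (330,214), the robot and its shadow. The wheel is back within about 0.2° and the loose things show no change, so I'm handing in.

```bash
python3 -c "
from h import *
print(ticket.sign_off())"
```

```text
the job is handed in; nothing more can be done
None
```

The hand wheel has been pushed one full turn clockwise, the handle is back where it started, and I have handed the job in at about 19 s. I used only the outside of the shut fingers. I went round in short arcs, stopped about 5° short, backed off to measure, then closed the gap with two small nudges. The arm was drawn clear before hand-in.

**Wheel angle:** Five of the six spoke comparisons between the start and end pictures put the wheel 0 to 0.4° short. The sixth, a weaker match in the side view (0.83), put it 0.5° over. The handle detector was coarser and did not fully agree, reading 359.7° from the side and 356.7° from above. I trusted the spokes.

**Carriage:** It moved away from the wheel as expected. I saw the shift in the pictures but did not measure it against 40 mm.

**Loose things:** The difference pictures show no change at the plug gauge, gold ring, bottle or snap rings. The detector's small shifts of up to about 4 pixels look like its own noise.

**Force:** The contact force read at the end of each move stayed below about 7 N.

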